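Tamp two proud ballast stones level in the tree-base bin

TASK

Take the flat tamper off its cork pad and use its steel foot to tamp the two stones that stand proud in the ballast bin down level with the grey stones beside them: the dark one first, then the pale one. Press slowly, finish each with a firm half-second push of about 22 newtons when it is down, never exceed 30 newtons, and keep the fingers off the stones. Then stand the tamper upright on its cork pad again and let go, leaving everything else on the bench where it is.

Things in the scene. Friction and masses are not known exactly. Their poses are not given: they have to be found in the camera images.
- bin: Fixed plywood bin, 165 (its x) by 92 mm, wall tops at z = 34 mm. Origin on the bench below the middle of the stone space, z up. Floor at z = 6 mm. Two lanes along x, 37 mm wide, centred at y = -21.5 and +21.5 mm, stones from x = -55.5 to +55.5 mm. Each lane has a grey stone at each end and, wedged 18 mm proud in the 35 mm gap between, the dark or pale stone. Level tops: z = 38 to 41 mm.
- dark_stone: Near-black stone, 38 (x) by 34 (y) by 32 mm high, flat top, lowest 20 mm tapering to 28 mm along x. Origin mid underside; axes parallel to the bin's. Its lane varies. Going down, it wedges its lane's sprung board back 3 mm: it resists with some 8 to 20 N (unknown friction) for about 6 mm, then lets go and takes less, until it stands on a shim of unknown thickness, 0 to 3 mm.
- dark_stone_top (a point): Middle of the dark stone's top face (32 mm above its underside).
- pale_stone: Sand-coloured stone in the other lane, same shape, axes and behaviour as the dark one.
- pale_stone_top (a point): Middle of the pale stone's top face.
- grey_1: Grey stone 38 x 34 x 32 mm standing on the bin's floor, already level; origin at the middle of its underside. It must stay down.
- grey_2: Grey stone 38 x 34 x 32 mm standing on the bin's floor, already level; origin at the middle of its underside. It must stay down.
- grey_3: Grey stone 38 x 34 x 32 mm standing on the bin's floor, already level; origin at the middle of its underside. It must stay down.
- grey_4: Grey stone 38 x 34 x 32 mm standing on the bin's floor, already level; origin at the middle of its underside. It must stay down.
- board_a (a joint): Travel (m) of the orange sprung pressure board at the +x end of the lane at y = -21.5 mm: 0 at rest, grows towards bin +x, 10 mm at most; takes 6 N to start and 0.3 N more per mm.
- board_b (a joint): The same for the lane at y = +21.5 mm.
- tamper: Tamper, about 0.36 kg. Origin mid underside of its foot, z up the handle. Rubber-faced steel foot 60 (x) by 36 (y) by 10 mm; neck; brass collar 38 mm wide, z = 42 to 48 mm; square wooden handle 24 x 24 mm, z = 48 to 108 mm, sides parallel to the foot's. Grip it from above at z = 82 mm. When tamping, the foot's length lies along the lane (bin x); turned across it strikes the other lane's stone.
- tamper_foot: The tamper's rubber-faced steel foot (part of the tamper, same origin and axes).
- pad: Fixed cork pad, 100 x 100 x 6 mm; origin at the middle of its underside.
- cup_a: Bystander, not to be disturbed: white plastic cup, 68 mm wide, 60 mm high.
- cup_b: Bystander, not to be disturbed: white plastic cup, 68 mm wide, 60 mm high.
- glue: Bystander, not to be disturbed: yellow bottle, 52 mm wide, 130 mm high.
- brush: Bystander, not to be disturbed: brush lying on the bench.
- spare_1: Bystander, not to be disturbed: spare stone on the bench, 38 x 34 x 32 mm.
- spare_2: Bystander, not to be disturbed: spare stone on the bench, 38 x 34 x 32 mm.
Things that resemble listed ones, but are neither listed nor needed, are in the scene too. What is shaped like the grey_3 but purple or turquoise is not meant. Leave any pink look-alike of the pale_stone alone.

How it is judged:
By the outcome, as a careful person would: the job done as asked, in the order asked, and still so for the second after the job is handed in, with the robot touching nothing.
It also fails if it takes over 72 s, if anything falls off the work surface, if the arm or the gripper's body presses on something with over 40 N, if the wrist force passes 120 N, or if a joint passes its speed limit or range.

ROBOT

A 6-joint arm with a two-finger parallel gripper is mounted at the origin on the work surface. World frame = base frame: x ahead of the robot, y to its left, z up, the work surface at z = 0. Lengths are in m, angles in rad, forces in N, time in s.
With the tool pointing down it reaches from about 0.325 to 0.775 m from the base axis. Payload 9.3 kg.
Tool frame: the origin (TCP) lies midway between the tips of the shut fingers; the grasp point (between the pads) lies 19 mm behind it; z points along the fingers, y is the line along which they close (so a half turn about z gives the same grasp; the last joint's range is limited). The gripper opens to 85 mm and grips with 20 to 120 N. Pads are 22 mm wide; open, the fingers measure 114 mm over their backs; the gripper's body (76 mm by 85 mm) begins 54 mm behind the grasp point. The pads swing forward as they close: fully open they stand 13 mm farther back than shut.
Start: joints at [1.104, 0.259, 0.021, 1.334, 0, 1.418], TCP at [0.17, 0.523, 0.231] pointing down, gripper open.
Joint ranges: [-3.04, 3.04], [-0.91, 1.82], [-1.04, 1.36], [-1.92, 1.95], [-1.52, 1.45], [-3.14, 3.14]. Speed limits (rad/s): [2.22, 2.22, 2.79, 3.14, 3.14, 3.14].

INTERFACE

Orientations are given as [roll, pitch, yaw] about the fixed x, y, z axes, in that order (R = Rz(yaw) Ry(pitch) Rx(roll)).
In Python, from plant import telemetry, cams, workorder gives the robot as it stands.
- The arm moves only by the shell command python3 -m jog 'ROWS' [FORCE]. ROWS is JSON, a list of rows, each a list of 3 entries, a list of its own where there are three numbers: the closure in counts, from 0 (fully open) to 255 (shut), then the shift along the tool's x, y, z in mm, then the turn about the tool's z in degrees. In form: [[gripper, [x, y, z], yaw], ...]. A call has 1 to 5 rows; each row shifts and turns the commanded pose from where the row before left it, along the tool's axes as they then stand; what a row does not reach is not made up. A row lasts 1/10 s, in which the tool goes at most 50 mm and 8.59 degrees, less where a joint would pass 70% of its speed; a pose out of reach is approached as far as the arm can. A call with a gripper value outside its range is refused whole. The fingers move at their own pace and stop on an object; FORCE is the grip in N (left out, the last holds). Time passes only in rows, so rows that do not move let the fingers close. It gives the time, the measured TCP pose, the force, the opening and the grip force at its end, in the units of the state.
- telemetry.get_state(): the state, without advancing time (a new reading comes with each control period).
- cams.capture(name): name is "scene" or "top" or "wrist"; returns a dict with "color" (420x560x3 uint8, red, green, blue), "fx", "fy", "cx", "cy" (pixels), "position" and "rotation" of the camera in the world. Camera axes: x right, y up, looking along -z (the intrinsics and any distortion apply to the point x, -y, -z); pixel columns grow to the right and rows downward; lengths in m; the calibration is good to about 2 mm. The wrist camera is an equidistant fisheye: a pixel r from the principal point sees the ray r / f radians off the axis. A picture is of the moment at which its call begins. There is no depth.
- workorder.job_done(): hands the job in; it is judged then, once.
Trained networks look in a picture, given as the dict that the camera call returned (one of the last four; its "shot" number tells which), for a name from the list of things; names that differ only in an ending like _2 or _b are one class to them, and where a whole thing is asked for, a point or a joint stands for the part that bears it (a point fixed in the world has none). Each returns a list of dicts, best first, with "p" (0 to 1); they miss things now and then, are a little off and sometimes report something else, mostly with a low value. They report only what shows in the picture. A call takes as long as a camera call. They do not tell look-alikes from the thing itself.
- cams.masks_of(picture, target): "mask" (420x560 bool, what is visible of it) and "rect" ([left, top, right, bottom] in pixels, round what is visible of it).
The state is a dict: "clock": time; "q": joint angles; "joint_velocities": joint speeds; "joint_efforts": joint torques, N m; "eef_pos": TCP position; "orientation": TCP orientation; "wrist_force": force on the tool from outside, world axes, zero at the start; "moment": the same for the moment, N m; "width": finger opening in m; "grasp_force": force on a finger pad.
Only numpy, scipy, OpenCV 4.12 (cv2) and the standard library are available. Lean on these libraries where they do the work, as an engineer would, in place of code of your own. Each camera call takes 0.05 s, during which the arm holds its last target. There are 200 camera calls.

## Working session

There is one attempt and no reset: what is moved stays moved. The work goes in short steps, Python scripts to look and compute and a shell command to move; the robot and the scene stay as the last step left them, time stands still between calls to the robot, and variables do not carry over. Pictures are saved under pics/ and viewed, at most 10 in all, crops included, and the job is handed in when it is done.

```bash
ls; mkdir -p pics
cat > h.py <<'E'
import numpy as np, cv2
from plant import telemetry, cams, workorder
def save(p,name,crop=None,s=1):
    im=p["color"][:,:,::-1]
    if crop: im=im[crop[1]:crop[3],crop[0]:crop[2]]
    cv2.imwrite("pics/"+name,cv2.resize(im,None,fx=s,fy=s,interpolation=cv2.INTER_CUBIC))
def ray(p,u,v,wrist=False):
    a=(u-p["cx"])/p["fx"]; b=(v-p["cy"])/p["fy"]
    if wrist:
        r=np.hypot(a,b); k=np.sin(r)/r if r>1e-9 else 1; d=np.array([a*k,-b*k,-np.cos(r)])
    else: d=np.array([a,-b,-1.])
    return np.array(p["position"]),np.array(p["rotation"])@d
def at(p,u,v,z,wrist=False):
    o,d=ray(p,u,v,wrist); return o+d*(z-o[2])/d[2]
E
python3 - <<'E'
from h import *
t=cams.capture("top"); s=cams.capture("scene")
save(t,"top1.png",None,1.4); save(s,"scene1.png",None,1.4)
print(t["position"],np.round(t["rotation"],3),t["fx"],s["position"])
for n in ["tamper","pad","bin","dark_stone","pale_stone","grey_1"]:
    for m in cams.masks_of(t,n): print(n,round(m["p"],2),m["rect"])
print(telemetry.get_state())
E
```

```text
pics
[0.50791298 0.04648581 1.25457783] [ 1.020e-01 -1.000e-03 -1.551e+00] 524.5494275523739 [ 1.07804572 -0.50816273  0.64444913]
tamper 0.57 [415.8, 257.3, 449.3, 285.0]
pad 0.6 [398.9, 246.9, 450.9, 302.4]
bin 0.92 [232.4, 185.8, 274.6, 255.8]
bin 0.33 [254.5, 240.3, 272.6, 253.8]
dark_stone 0.55 [255.7, 224.3, 269.0, 239.8]
pale_stone 0.76 [235.5, 221.2, 248.6, 243.0]
pale_stone 0.52 [288.3, 241.7, 304.0, 260.9]
grey_1 0.8 [256.3, 244.9, 272.7, 252.9]
grey_1 0.77 [193.8, 232.4, 211.3, 252.1]
grey_1 0.76 [245.0, 276.7, 264.9, 294.1]
grey_1 0.68 [253.5, 207.9, 267.6, 221.6]
grey_1 0.68 [236.3, 240.1, 251.2, 253.3]
grey_1 0.63 [236.4, 206.0, 250.9, 222.8]
{'clock': 0.4, 'q': array([ 1.10438608e+00,  2.58713997e-01,  2.13998471e-02,  1.33365725e+00,
       -7.80649955e-06,  1.41821078e+00]), 'joint_velocities': array([-0.00050921, -0.0011301 ,  0.0014911 ,  0.00030604, -0.00142797,
       -0.00119109]), 'joint_efforts': array([-2.07659075e-03, -5.54829347e+01,  3.44403219e+01,  3.47423207e-03,
       -2.22591902e-04,  3.61102892e-06]), 'eef_pos': array([0.169774  , 0.52311944, 0.23117729]), 'orientation': array([-3.14141843e+00, -1.88942930e-05,  2.82776796e+00]), 'wrist_force': array([ 0.09835546,  0.2608717 , -0.43707587]), 'moment': array([ 0.01038983,  0.01813418, -0.03877308]), 'grasp_force': 0.0, 'width': 0.08524181569252844}
```

View pics/top1.png

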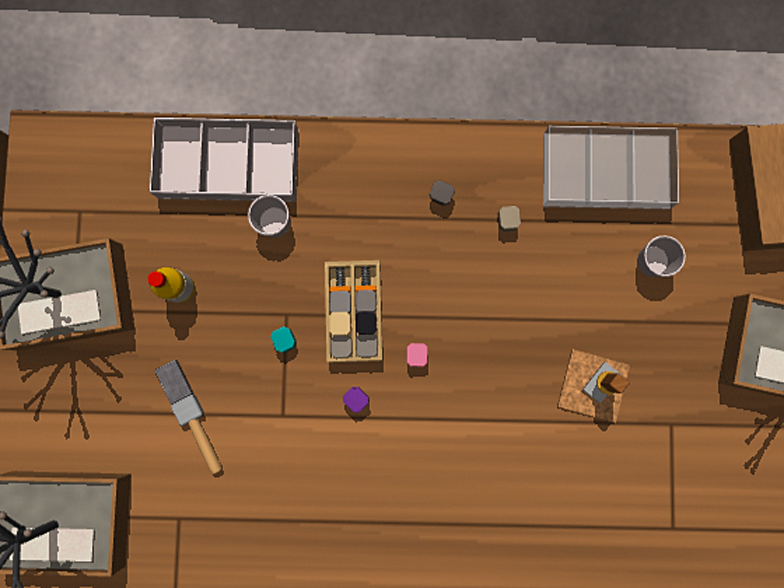

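View pics/scene1.png

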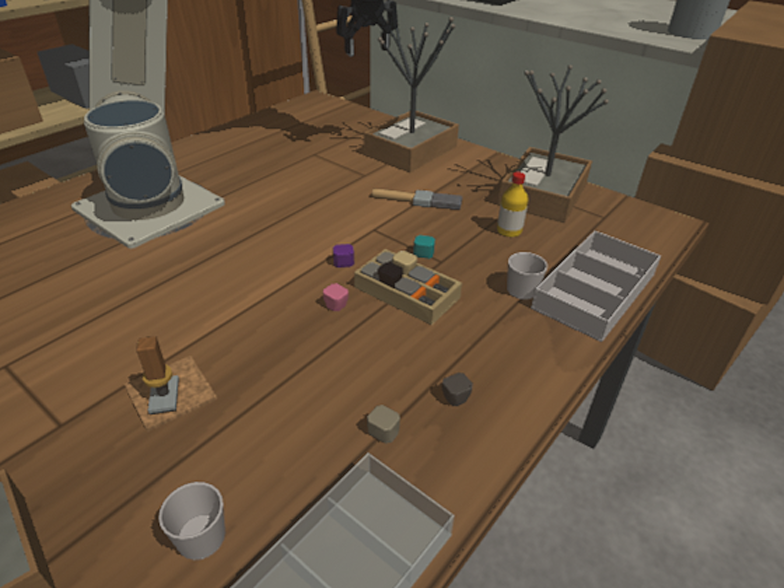

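The top view (shown at 1.4x) has these:
- **Bin:** at (353,312), with the pale stone at (340,323) in the left lane and the dark stone at (366,322) in the right lane. The orange boards are at the far (+x) end.
- **Tamper:** on its cork pad at (605,383).
- **Possible mix-ups:** pink block (417,353), purple (356,399), turquoise (283,340), spares (442,190) and (510,217). None of them lie in the bin, so I choose the two stones in the bin.

```bash
python3 - <<'E'
s=open('h.py').read()
s=s.replace('np.array(p["rotation"])@d','R(p["rotation"])@d').replace('def save','from scipy.spatial.transform import Rotation as Ro\ndef R(r): return Ro.from_euler("xyz",r).as_matrix()\ndef save',1)
s+='''
def quad(p,m,z,wrist=False):
    c,_=cv2.findContours(m.astype(np.uint8),0,2); c=max(c,key=cv2.contourArea)[:,0]
    P=np.array([at(p,u,v,z,wrist)[:2] for u,v in c])*1000
    (x,y),(w,h),a=cv2.minAreaRect(P.astype(np.float32)); return [round(float(k),1) for k in (x,y,w,h,a)]
'''
open('h.py','w').write(s)
E
python3 - <<'E'
from h import *
t=cams.capture("top")
print(R(t["rotation"]).round(2).tolist())
for n,z in [("tamper",.05),("pad",.006),("bin",.034),("dark_stone",.056),("pale_stone",.056)]:
    m=cams.masks_of(t,n)
    for k in m[:2]: print(n,k["p"],quad(t,k["mask"],z))
a=t["color"][170:270,220:320]; b=t["color"][235:335,370:470]
save({"color":np.hstack([a,b])},"crop1.png",None,4)
# foot by hand
for q in [(583,391),(600,362),(627,385)]: print(at(t,q[0]/1.4,q[1]/1.4,.016).round(4))
E
```

```text
[[0.02, 0.99, -0.1], [-1.0, 0.02, -0.0], [0.0, 0.1, 0.99]]
tamper 0.79 [490.3, -284.5, 53.0, 59.2, 51.4]
pad 0.79 [488.9, -274.9, 100.9, 102.6, 74.4]
pad 0.69 [625.9, 112.8, 33.7, 33.5, 1.4]
dark_stone 0.49 [584.4, 108.1, 32.1, 29.8, 1.1]
pale_stone 0.51 [582.4, 152.6, 34.6, 32.1, 1.6]
pale_stone 0.51 [533.6, 24.7, 36.3, 29.6, 1.1]
[ 0.4786 -0.2557  0.016 ]
[ 0.5275 -0.2845  0.016 ]
[ 0.49   -0.3294  0.016 ]
```

View pics/crop1.png

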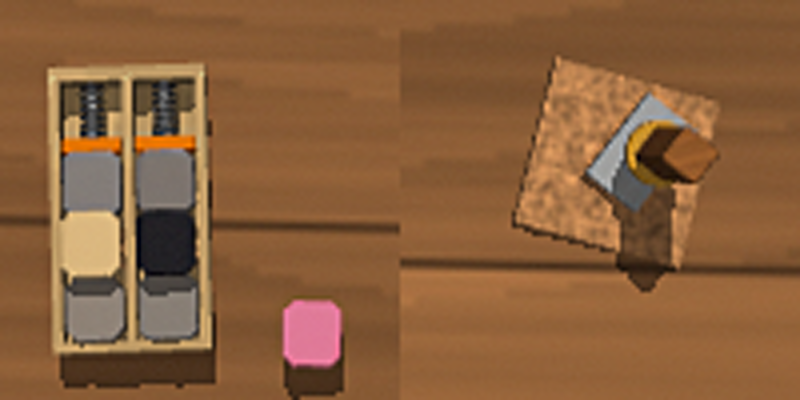

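```bash
cat >> h.py <<'E'
def togo(x,y,z,st=None):
    """tool-axis shift in mm to a world TCP target; also state"""
    st=st or telemetry.get_state()
    d=R(st["orientation"]).T@(np.array([x,y,z])-st["eef_pos"])*1000
    return d.round(1)
def brief():
    s=telemetry.get_state(); print(round(s["clock"],2),(s["eef_pos"]*1000).round(1),np.degrees(s["orientation"]).round(2),"F",s["wrist_force"].round(1),"M",s["moment"].round(2),"w",round(s["width"]*1000,1),round(s["grasp_force"],1),"q",s["q"].round(2)); return s
E
python3 - <<'E'
from h import *
t=cams.capture("top")
P=lambda u,v,z:at(t,u,v,z)[:2]*1000
b=[P(220+u/4,170+v/4,.034) for u,v in [(48,68),(205,64),(212,350),(57,354)]]
print("bin corners",np.round(b),"c",np.mean(b,0), "yaw",[np.degrees(np.arctan2(*(b[i]-b[j])[::-1])) for i,j in [(0,3),(1,2)]],np.linalg.norm(b[0]-b[3]),np.linalg.norm(b[0]-b[1]))
f=[P(370+(u-400)/4,235+v/4,.016) for u,v in [(585,175),(648,93),(635,212)]]
print("foot",np.round(f),(f[1]+f[2])/2,"yaw",np.degrees(np.arctan2(*(f[1]-f[0])[::-1])),np.degrees(np.arctan2(*(f[2]-f[0])[::-1])))
brief(); c=(f[1]+f[2])/2000
print(togo(.40,.20,.26)); print("from there",R(telemetry.get_state()["orientation"]).T@(np.array([c[0]-.40,c[1]-.20,0])*1000))
for n in ["glue","cup_a","brush"]:
  for m in cams.masks_of(t,n)[:2]: print(n,m["p"],quad(t,m["mask"],.05))
E
```

```text
bin corners [[686. 181.]
 [690.  89.]
 [523.  81.]
 [518. 171.]] c [604.07008718 130.35637585] yaw [np.float64(3.5420688117455024), np.float64(2.711571726675644)] 167.44727161570407 92.23428078847192
foot [[ 480. -255.]
 [ 528. -293.]
 [ 459. -284.]] [ 493.6365431  -288.49121949] yaw -37.506800137998134 -125.64408740506661
0.75 [169.8 523.2 231.3] [180.    -0.   162.02] F [ 0.9  0.7 -0. ] M [ 0.03 -0.    0.01] w 85.2 0.0 q [1.1  0.26 0.02 1.33 0.   1.42]
[-318.7 -236.3  -28.7]
from there [-2.39866079e+02 -4.35724381e+02 -3.89009414e-02]
glue 0.75 [642.4, 433.3, 81.2, 51.7, 72.8]
cup_a 0.98 [761.4, 275.3, 69.1, 70.9, 79.7]
cup_a 0.57 [701.4, -377.5, 67.9, 80.7, 44.7]
brush 0.94 [425.4, 387.8, 193.7, 43.0, 29.8]
```

```bash
python3 -m jog '[[0,[-32,-24,-3],0],[0,[-32,-24,-3],0],[0,[-32,-24,-3],0],[0,[-32,-24,-3],0],[0,[-32,-24,-3],0]]' 60; python3 -m jog '[[0,[-32,-24,-3],0],[0,[-32,-24,-3],0],[0,[-32,-24,-3],0],[0,[-32,-24,-3],0],[0,[-32,-24,-3],0]]'; python3 -m jog '[[0,[-24,-43,0],0],[0,[-24,-43,0],0],[0,[-24,-43,0],0],[0,[-24,-43,0],0],[0,[-24,-43,0],0]]'; python3 -m jog '[[0,[-23,-36,0],0],[0,[-23,-36,0],0],[0,[-23,-36,0],0],[0,[-23,-36,0],0],[0,[0,0,0],8]]';python3 -m jog '[[0,[0,0,0],8],[0,[0,0,0],3.5],[0,[0,0,0],0]]'
python3 - <<'E'
from h import *
brief()
w=cams.capture("wrist"); t=cams.capture("scene")
save(w,"wrist1.png",None,1.4)
print(w["position"],w["rotation"],w["fx"],w["cx"],w["cy"])
for n in ["tamper","tamper_foot","pad"]:
    for m in cams.masks_of(w,n)[:2]: print(n,m["p"],m["rect"],quad(w,m["mask"],.016 if "t" in n else .006,True))
E
```

```text
clock: 1.4
eef_pos: [0.2855, 0.3583, 0.2465]
orientation: [3.141, 0.0, 2.828]
wrist_force: [1.3, 1.1, -1.6]
width: 0.0857
grasp_force: 0.0
clock: 1.9
eef_pos: [0.4007, 0.1946, 0.2616]
orientation: [3.141, 0.0, 2.828]
wrist_force: [1.0, 1.2, 0.5]
width: 0.0851
grasp_force: 0.0
clock: 2.4
eef_pos: [0.4478, -0.0475, 0.2616]
orientation: [3.141, 0.001, 2.828]
wrist_force: [3.2, 0.0, 0.0]
width: 0.0854
grasp_force: 0.0
clock: 2.9
eef_pos: [0.4917, -0.2153, 0.2601]
orientation: [-3.141, -0.0, 2.685]
wrist_force: [0.3, 1.8, -0.3]
width: 0.0852
grasp_force: 0.0
clock: 3.2
eef_pos: [0.4909, -0.211, 0.2612]
orientation: [3.142, -0.0, 2.486]
wrist_force: [-0.4, -0.1, 0.9]
width: 0.0853
grasp_force: 0.0
3.2 [ 490.9 -211.   261.2] [ 1.8000e+02 -1.0000e-02  1.4246e+02] F [-0.4 -0.1  0.9] M [-0.01 -0.03 -0.05] w 85.3 0.0 q [-0.56  0.22  0.05  1.4   0.    0.09]
[ 0.43315431 -0.16813778  0.40301093] [-2.90296612e-01  3.01360639e-04  9.15444100e-01] 325.19226210127806 280.25164010158704 207.45947658394397
tamper 0.88 [210.8, 190.0, 250.4, 252.5] [497.6, -302.9, 53.4, 89.0, 50.7]
tamper_foot 0.77 [222.1, 189.9, 248.1, 234.6] [492.7, -287.3, 35.4, 59.1, 50.8]
tamper_foot 0.6 [184.8, 148.9, 288.6, 241.7] [486.8, -273.9, 99.8, 99.8, 75.7]
pad 0.8 [186.4, 149.3, 290.1, 242.5] [487.5, -276.5, 102.4, 102.2, 75.6]
```

View pics/wrist1.png

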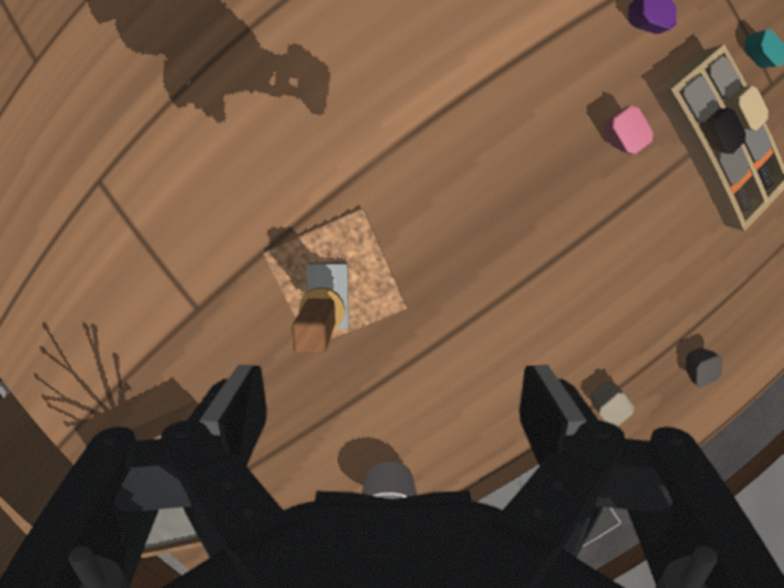

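The wrist view shows the tamper on its pad at (320,300), with clear space for the fingers and nothing tall beside it. The foot mask gives a centre of (493,-287) and a yaw of about -39°, which agrees with the top camera.

Run:
```python
from h import *
print(togo(.4925,-.2875,.069))
```

```text
[-47.9 -60.1 192.4]
```

```bash
python3 -m jog '[[0,[-16,-20,0],0],[0,[-16,-20,0],0],[0,[-16,-20,0],0],[0,[0,0,12],1.5],[0,[0,0,30],0]]'; python3 -m jog '[[0,[0,0,30],0],[0,[0,0,30],0],[0,[0,0,0],0]]'
python3 - <<'E'
from h import *
brief(); print(togo(.4925,-.2875,.069))
w=cams.capture("wrist"); save(w,"wrist2.png",None,1.2)
for n in ["tamper","tamper_foot"]:
    for m in cams.masks_of(w,n)[:2]: print(n,m["p"],m["rect"],quad(w,m["mask"],.016 if "t" in n else .006,True))
E
```

```text
clock: 3.95
eef_pos: [0.4932, -0.2886, 0.2203]
orientation: [3.141, 0.004, 2.459]
wrist_force: [0.2, -0.1, -0.9]
width: 0.0848
grasp_force: 0.0
clock: 4.25
eef_pos: [0.4908, -0.2857, 0.1555]
orientation: [3.141, -0.007, 2.462]
wrist_force: [-0.6, 0.7, -0.4]
width: 0.0856
grasp_force: 0.0
4.25 [ 490.8 -285.7  155.5] [179.99  -0.39 141.04] F [-0.6  0.7 -0.4] M [ 0.   -0.01 -0.  ] w 85.6 0.0 q [-0.67  0.32 -0.08  1.17  0.    0.  ]
[-3.1 -0.3 86.5]
tamper 0.76 [259.7, 167.4, 308.8, 259.5] [503.8, -296.4, 42.8, 87.0, 51.0]
tamper_foot 0.98 [261.6, 169.8, 300.5, 194.1] [479.7, -277.8, 36.3, 26.2, 51.0]
```

```bash
python3 -m jog '[[0,[-2,0,29],0],[0,[0,0,29],0],[0,[0,0,28],0],[0,[0,0,0],0],[0,[0,0,0],0]]'; python3 -m jog '[[255,[0,0,0],0],[255,[0,0,0],0],[255,[0,0,0],0],[255,[0,0,0],0],[255,[0,0,0],0]]' 80; python3 -m jog '[[255,[0,0,0],0],[255,[0,0,0],0]]'
python3 - <<'E'
from h import *
brief()
E
```

```text
clock: 4.9
eef_pos: [0.4947, -0.2893, 0.075]
orientation: [3.142, 0.001, 2.461]
wrist_force: [0.4, 0.3, 0.8]
width: 0.085
grasp_force: 0.0
clock: 5.4
eef_pos: [0.4943, -0.2889, 0.074]
orientation: [3.141, 0.001, 2.461]
wrist_force: [0.1, 1.8, 6.6]
width: 0.0229
grasp_force: 78.3
clock: 5.6
eef_pos: [0.4944, -0.289, 0.074]
orientation: [3.141, 0.001, 2.461]
wrist_force: [0.7, 1.8, 5.8]
width: 0.0229
grasp_force: 78.2
5.6 [ 494.4 -289.    74. ] [1.7998e+02 6.0000e-02 1.4103e+02] F [0.7 1.8 5.8] M [ 0.24  0.07 -0.03] w 22.9 78.2 q [-0.68  0.39 -0.21  0.97  0.    0.  ]
```

```bash
python3 -m jog '[[255,[0,0,-10],0],[255,[0,0,-20],0],[255,[0,0,-30],0],[255,[0,0,-30],0],[255,[0,0,-10],0]]'; python3 -m jog '[[255,[10,20,0],0],[255,[15,30,0],0],[255,[15,31,0],0],[255,[15,31,0],0],[255,[15,31,0],0]]'; python3 -m jog '[[255,[15,31,0],0],[255,[15,31,0],0],[255,[15,31,0],0],[255,[15,31,0],0],[255,[15,31,0],0]]';python3 -m jog '[[255,[15,31,0],0],[255,[15,31,0],0],[255,[5,10,0],0],[255,[0,0,0],-8],[255,[0,0,0],-8]]'; python3 -m jog '[[255,[0,0,0],-8],[255,[0,0,0],-8],[255,[0,0,0],-8],[255,[0,0,0],-2],[255,[0,0,0],0]]'
python3 - <<'E'
from h import *
brief(); print(togo(.5845,.1085,.174))
w=cams.capture("wrist"); save(w,"wrist3.png",None,1.4)
t=cams.capture("top")
for n in ["bin","dark_stone","pale_stone","tamper_foot","grey_1"]:
    z=dict(bin=.034,dark_stone=.056,pale_stone=.056,tamper_foot=.106,grey_1=.038)[n]
    for m in cams.masks_of(w,n)[:4]: print(n,round(m["p"],2),np.round(m["rect"]),quad(w,m["mask"],z,True))
print("top foot",[quad(t,m["mask"],.111) for m in cams.masks_of(t,"tamper_foot")[:2]])
E
```

```text
clock: 6.1
eef_pos: [0.4947, -0.2895, 0.1763]
orientation: [-3.142, 0.004, 2.461]
wrist_force: [0.4, 0.2, -3.6]
width: 0.023
grasp_force: 78.6
clock: 6.6
eef_pos: [0.5292, -0.1323, 0.1723]
orientation: [-3.141, -0.002, 2.461]
wrist_force: [0.6, -0.3, -4.2]
width: 0.0228
grasp_force: 78.6
clock: 7.1
eef_pos: [0.5684, 0.0354, 0.1723]
orientation: [-3.141, -0.001, 2.461]
wrist_force: [0.6, -0.6, -3.4]
width: 0.0228
grasp_force: 78.6
clock: 7.6
eef_pos: [0.5864, 0.1122, 0.1722]
orientation: [-3.14, -0.002, 2.747]
wrist_force: [0.3, -0.0, -3.7]
width: 0.023
grasp_force: 79.2
clock: 8.1
eef_pos: [0.5865, 0.1114, 0.1725]
orientation: [-3.141, -0.001, -3.089]
wrist_force: [0.3, -1.0, -3.9]
width: 0.0227
grasp_force: 79.1
8.1 [586.5 111.4 172.5] [-1.7999e+02 -8.0000e-02 -1.7699e+02] F [ 0.3 -1.  -3.9] M [-0.05 -0.01 -0.01] w 22.7 79.1 q [ 0.05  0.36  0.02  1.23 -0.   -0.01]
[ 2.1 -2.8 -1.5]
bin 0.67 [252. 120. 357. 287.] [550.7, 128.4, 63.6, 92.2, 1.8]
dark_stone 0.63 [267. 173. 295. 178.] [562.9, 108.3, 2.5, 21.0, 3.0]
pale_stone 0.85 [170. 111. 209. 155.] [531.0, 32.5, 34.3, 34.3, 1.3]
pale_stone 0.79 [310. 171. 352. 220.] [579.4, 151.1, 38.7, 34.5, 3.6]
pale_stone 0.64 [252. 121. 356. 288.] [592.4, 129.6, 146.4, 85.6, 3.2]
tamper_foot 0.81 [255. 183. 310. 224.] [570.5, 109.5, 31.1, 37.4, 3.1]
grey_1 0.88 [262. 130. 297. 177.] [546.5, 107.1, 37.1, 33.5, 3.0]
grey_1 0.87 [283.  30. 326.  76.] [460.1, 122.1, 35.5, 35.4, 49.9]
grey_1 0.7 [307. 132. 347. 174.] [544.3, 148.7, 36.7, 34.8, 3.9]
grey_1 0.64 [310. 213. 347. 252.] [617.6, 153.5, 35.2, 33.1, 2.2]
top foot []
```

View pics/wrist3.png

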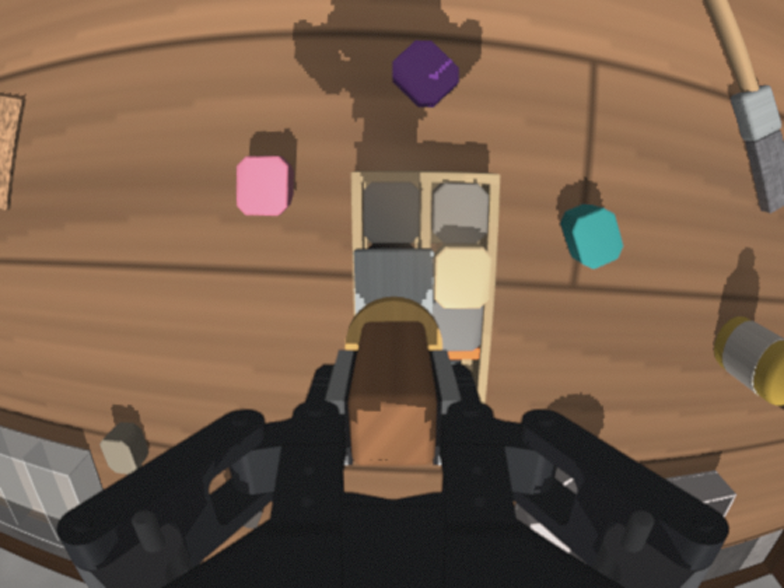

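The wrist view shows the held tamper over the right lane. The foot's front edge is at (393,285), lined up along the lane, with the pale stone at (462,275) in the other lane. Only small shifts are needed before I descend.

```bash
python3 -m jog '[[255,[1,-1.5,15],0],[255,[0,0,15],0],[255,[0,0,10],0],[255,[0,0,0],0],[255,[0,0,0],0]]'; python3 -m jog '[[255,[0,0,1],0],[255,[0,0,1],0],[255,[0,0,1],0],[255,[0,0,1],0],[255,[0,0,0],0]]';  python3 -c "
from h import *
brief()"
```

```text
clock: 9.0
eef_pos: [0.5861, 0.1105, 0.1336]
orientation: [-3.142, 0.0, -3.089]
wrist_force: [-0.2, 0.3, -3.3]
width: 0.0234
grasp_force: 79.3
clock: 9.5
eef_pos: [0.5858, 0.1104, 0.1292]
orientation: [-3.142, -0.0, -3.089]
wrist_force: [0.5, 0.6, -4.5]
width: 0.023
grasp_force: 79.3
9.5 [585.8 110.4 129.2] [-1.8000e+02 -1.0000e-02 -1.7698e+02] F [ 0.5  0.6 -4.5] M [-0.01 -0.03  0.04] w 23.0 79.3 q [ 0.05  0.38 -0.06  1.13 -0.   -0.01]
```

```bash
python3 -m jog '[[255,[0,0,1],0],[255,[0,0,1],0],[255,[0,0,1],0],[255,[0,0,1],0]]'|grep -E "eef|wrist"; python3 -m jog '[[255,[0,0,0.5],0],[255,[0,0,0.5],0]]'|grep -E "eef|wrist"; python3 -m jog '[[255,[0,0,0.5],0],[255,[0,0,0.5],0]]'|grep -E "eef|wrist"
```

```text
eef_pos: [0.5859, 0.1104, 0.1252]
wrist_force: [0.4, 0.1, -3.7]
eef_pos: [0.5859, 0.1104, 0.1242]
wrist_force: [1.1, 0.6, -4.1]
eef_pos: [0.586, 0.1104, 0.1233]
wrist_force: [0.1, 0.3, -1.7]
```

```bash
for i in 1; do python3 -m jog '[[255,[0,0,0.5],0]]'|grep -E "eef|wrist"; python3 -m jog '[[255,[0,0,0.5],0]]'|grep -E "eef|wrist"; python3 -m jog '[[255,[0,0,0.5],0]]'|grep -E "eef|wrist"; python3 -m jog '[[255,[0,0,0.5],0]]'|grep -E "eef|wrist"; done
```

```text
eef_pos: [0.5861, 0.1104, 0.1231]
wrist_force: [-0.6, -0.2, 1.3]
eef_pos: [0.5861, 0.1104, 0.1228]
wrist_force: [-1.8, -0.7, 3.0]
eef_pos: [0.5861, 0.1104, 0.1225]
wrist_force: [-1.9, -0.9, 8.1]
eef_pos: [0.5862, 0.1104, 0.1221]
wrist_force: [-1.4, -0.4, 4.9]
```

```bash
python3 -m jog '[[255,[0,0,0.5],0],[255,[0,0,0.5],0]]'|grep -E "eef|wrist"; python3 -m jog '[[255,[0,0,0.5],0],[255,[0,0,0.5],0]]'|grep -E "eef|wrist"; python3 -m jog '[[255,[0,0,0.5],0],[255,[0,0,0.5],0]]'|grep -E "eef|wrist"
```

```text
eef_pos: [0.5864, 0.1104, 0.1212]
wrist_force: [-1.6, 1.0, 6.4]
eef_pos: [0.5865, 0.1105, 0.1203]
wrist_force: [-1.2, -0.8, 5.9]
eef_pos: [0.5867, 0.1105, 0.1194]
wrist_force: [-0.4, -0.3, 6.2]
```

```bash
python3 -m jog '[[255,[0,0,0.5],0],[255,[0,0,0.5],0]]'|grep -E "eef|wrist"; python3 -m jog '[[255,[0,0,0.5],0],[255,[0,0,0.5],0]]'|grep -E "eef|wrist"; python3 -c "
from h import *
brief()"
```

```text
eef_pos: [0.5868, 0.1105, 0.1185]
wrist_force: [-0.4, -0.9, 7.3]
eef_pos: [0.5867, 0.1105, 0.1172]
wrist_force: [0.1, 0.0, -0.2]
11.7 [586.7 110.5 117.2] [ 1.8000e+02  1.4000e-01 -1.7698e+02] F [ 0.1  0.  -0.2] M [-0.02 -0.43 -0.04] w 23.3 79.6 q [ 0.05  0.39 -0.08  1.1   0.   -0.01]
```

```bash
for i in 1; do python3 -m jog '[[255,[0,0,0.5],0],[255,[0,0,0.5],0],[255,[0,0,0.5],0],[255,[0,0,0.5],0],[255,[0,0,0.5],0]]'|grep -E "eef|wrist"; python3 -m jog '[[255,[0,0,0.5],0],[255,[0,0,0.5],0],[255,[0,0,0.5],0],[255,[0,0,0.5],0],[255,[0,0,0.5],0]]'|grep -E "eef|wrist"; python3 -m jog '[[255,[0,0,0.5],0],[255,[0,0,0.5],0]]'|grep -E "eef|wrist"; done
```

```text
eef_pos: [0.5862, 0.1104, 0.1139]
wrist_force: [3.0, 0.6, 2.6]
eef_pos: [0.5859, 0.1104, 0.1112]
wrist_force: [2.3, 1.1, 3.4]
eef_pos: [0.586, 0.1104, 0.1103]
wrist_force: [3.5, 0.6, 3.6]
```

```bash
python3 -m jog '[[255,[0,0,0.5],0],[255,[0,0,0.5],0]]'|grep -E "eef|wrist"; python3 -m jog '[[255,[0,0,0.5],0],[255,[0,0,0.5],0]]'|grep -E "eef|wrist"; python3 -m jog '[[255,[0,0,0.5],0]]'|grep -E "eef|wrist"; python3 -m jog '[[255,[0,0,0.5],0]]'|grep -E "eef|wrist"
```

```text
eef_pos: [0.586, 0.1104, 0.1093]
wrist_force: [2.8, 0.8, 4.0]
eef_pos: [0.5861, 0.1105, 0.1088]
wrist_force: [0.7, -0.1, 10.7]
eef_pos: [0.5862, 0.1104, 0.1087]
wrist_force: [0.6, 0.3, 15.2]
eef_pos: [0.5862, 0.1104, 0.1087]
wrist_force: [0.7, 0.3, 18.1]
```

```bash
python3 -m jog '[[255,[0,0,0],0],[255,[0,0,0],0]]'|grep -E "eef|wrist"; python3 -m jog '[[255,[0,0,0.1],0],[255,[0,0,0],0],[255,[0,0,0],0]]'|grep -E "eef|wrist"; python3 -m jog '[[255,[0,0,0],0],[255,[0,0,0],0]]'|grep -E "eef|wrist"; python3 -c "
from h import *
brief()"
```

```text
eef_pos: [0.5861, 0.1105, 0.1087]
wrist_force: [0.2, 0.9, 14.9]
eef_pos: [0.5862, 0.1104, 0.1087]
wrist_force: [-1.0, 0.7, 14.8]
eef_pos: [0.5862, 0.1105, 0.1087]
wrist_force: [0.8, -0.4, 15.4]
14.2 [586.2 110.5 108.7] [-1.8000e+02  1.1000e-01 -1.7697e+02] F [ 0.8 -0.4 15.4] M [-0.07  0.08 -0.01] w 23.5 81.9 q [ 0.05  0.39 -0.1   1.08 -0.   -0.01]
```

```bash
python3 -m jog '[[255,[0,0,0.2],0],[255,[0,0,0.2],0],[255,[0,0,0.1],0],[255,[0,0,0],0],[255,[0,0,0],0]]'|grep -E "eef|wrist"; python3 -m jog '[[255,[0,0,0],0]]'|grep -E "eef|wrist";python3 -m jog '[[255,[0,0,0],0]]'|grep -E "eef|wrist"
```

```text
eef_pos: [0.5862, 0.1105, 0.1087]
wrist_force: [-2.1, 1.2, 18.7]
eef_pos: [0.5862, 0.1105, 0.1087]
wrist_force: [-1.8, 1.3, 19.9]
eef_pos: [0.5862, 0.1105, 0.1087]
wrist_force: [-1.5, 0.0, 20.2]
```

```bash
python3 -m jog '[[255,[0,0,0],0],[255,[0,0,0],0],[255,[0,0,0],0]]'|grep -E "eef|wrist"; python3 -m jog '[[255,[0,0,-1],0],[255,[0,0,-2],0],[255,[0,0,-3],0],[255,[0,0,-15],0],[255,[0,0,-15],0]]'|grep -E "eef|wrist"; python3 -m jog '[[255,[0,10,0],0],[255,[0,15,0],0],[255,[0,18,0],0],[255,[0,0,0],0],[255,[0,0,0],0]]'|grep -E "eef|wrist"
python3 - <<'E'
from h import *
brief()
w=cams.capture("wrist"); s=cams.capture("scene"); save(s,"scene2.png",(230,160,350,240),6)
for n,z in [("dark_stone",.041),("pale_stone",.056),("tamper_foot",.073),("grey_1",.038)]:
    for m in cams.masks_of(w,n)[:4]: print(n,round(m["p"],2),np.round(m["rect"]),quad(w,m["mask"],z,True))
E
```

```text
eef_pos: [0.5862, 0.1105, 0.1087]
wrist_force: [-1.3, 0.7, 19.2]
eef_pos: [0.5847, 0.1104, 0.1417]
wrist_force: [0.5, -0.2, -3.2]
eef_pos: [0.5829, 0.1544, 0.1415]
wrist_force: [0.1, 0.0, -2.9]
16.2 [582.9 154.4 141.5] [-1.7999e+02 -1.2000e-01 -1.7689e+02] F [ 0.1  0.  -2.9] M [-0.02  0.04  0.02] w 23.4 79.3 q [ 0.12  0.39 -0.02  1.17 -0.    0.07]
dark_stone 0.76 [203. 180. 247. 231.] [583.5, 109.8, 38.3, 36.0, 3.6]
pale_stone 0.35 [203. 133. 244. 184.] [543.4, 111.0, 34.8, 32.4, 2.6]
tamper_foot 0.92 [254. 180. 312. 224.] [567.5, 152.5, 31.4, 38.0, 3.1]
grey_1 0.9 [368. 148. 418. 208.] [550.6, 241.7, 43.7, 38.3, 26.5]
grey_1 0.88 [206. 225. 250. 267.] [620.0, 112.2, 35.3, 40.3, 13.6]
grey_1 0.86 [203. 135. 246. 185.] [545.7, 107.8, 36.7, 35.2, 2.6]
grey_1 0.62 [256. 135. 298. 176.] [541.9, 149.2, 32.3, 34.5, 3.1]
```

View pics/scene2.png

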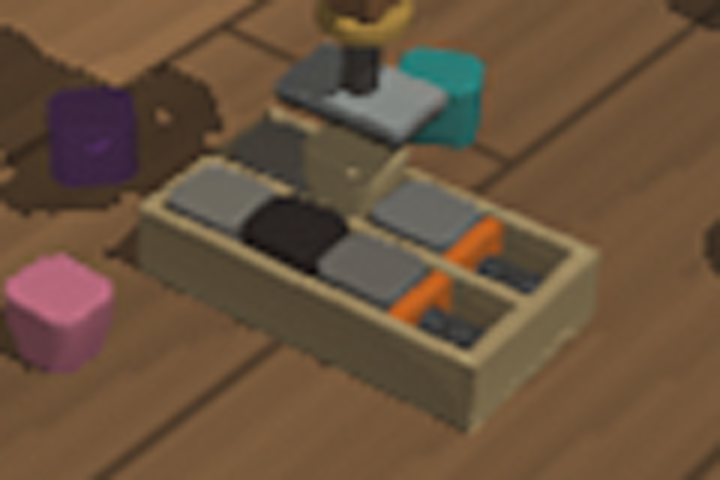

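The scene crop shows the dark stone at (295,232) level with the greys in its lane. The foot is poised over the pale stone at (355,165).

```bash
python3 -m jog '[[255,[-0.5,-1,6],0],[255,[0,0,6],0],[255,[0,0,3],0],[255,[0,0,1],0],[255,[0,0,0],0]]'|grep -E "eef|wrist"; python3 -m jog '[[255,[0,0,0.5],0],[255,[0,0,0.5],0]]'|grep -E "eef|wrist"; python3 -m jog '[[255,[0,0,0.5],0],[255,[0,0,0.5],0]]'|grep -E "eef|wrist"; python3 -m jog '[[255,[0,0,0.5],0]]'|grep -E "eef|wrist"; python3 -m jog '[[255,[0,0,0.5],0]]'|grep -E "eef|wrist"; python3 -m jog '[[255,[0,0,0.5],0]]'|grep -E "eef|wrist"
```

```text
eef_pos: [0.5841, 0.1523, 0.1264]
wrist_force: [-0.4, -0.3, -3.8]
eef_pos: [0.5843, 0.1524, 0.1259]
wrist_force: [0.5, -0.9, -3.9]
eef_pos: [0.5842, 0.1524, 0.1248]
wrist_force: [-0.6, -0.1, -3.9]
eef_pos: [0.5843, 0.1524, 0.1242]
wrist_force: [-0.3, -0.6, -4.2]
eef_pos: [0.5842, 0.1524, 0.1237]
wrist_force: [0.1, 0.5, -3.6]
eef_pos: [0.5843, 0.1524, 0.1233]
wrist_force: [-0.1, -0.7, -0.9]
```

```bash
python3 -m jog '[[255,[0,0,0.5],0],[255,[0,0,0.5],0]]'|grep -E "eef|wrist"; python3 -m jog '[[255,[0,0,0.5],0]]'|grep -E "eef|wrist"; python3 -m jog '[[255,[0,0,0.5],0]]'|grep -E "eef|wrist"; python3 -m jog '[[255,[0,0,0.5],0]]'|grep -E "eef|wrist"; python3 -m jog '[[255,[0,0,0.5],0]]'|grep -E "eef|wrist"
```

```text
eef_pos: [0.5844, 0.1524, 0.1228]
wrist_force: [-1.3, -0.4, 3.8]
eef_pos: [0.5844, 0.1524, 0.1224]
wrist_force: [-1.3, 0.2, 6.8]
eef_pos: [0.5845, 0.1524, 0.122]
wrist_force: [-1.6, -0.7, 6.4]
eef_pos: [0.5846, 0.1524, 0.1216]
wrist_force: [-2.4, -0.6, 5.3]
eef_pos: [0.5847, 0.1524, 0.1211]
wrist_force: [-1.5, -0.6, 6.5]
```

```bash
python3 -m jog '[[255,[0,0,0.5],0],[255,[0,0,0.5],0],[255,[0,0,0.5],0]]'|grep -E "eef|wrist"; python3 -m jog '[[255,[0,0,0.5],0],[255,[0,0,0.5],0],[255,[0,0,0.5],0]]'|grep -E "eef|wrist"; python3 -m jog '[[255,[0,0,0.5],0],[255,[0,0,0.5],0],[255,[0,0,0.5],0]]'|grep -E "eef|wrist"; python3 -m jog '[[255,[0,0,0.5],0],[255,[0,0,0.5],0],[255,[0,0,0.5],0],[255,[0,0,0.5],0],[255,[0,0,0.5],0]]'|grep -E "eef|wrist"
```

```text
eef_pos: [0.5849, 0.1525, 0.1198]
wrist_force: [-1.8, -0.9, 6.3]
eef_pos: [0.5851, 0.1525, 0.1185]
wrist_force: [-0.9, 1.0, 7.0]
eef_pos: [0.5849, 0.1524, 0.1161]
wrist_force: [1.9, 0.0, 2.6]
eef_pos: [0.5844, 0.1524, 0.1132]
wrist_force: [3.5, -0.5, 2.7]
```

```bash
python3 -m jog '[[255,[0,0,0.5],0],[255,[0,0,0.5],0],[255,[0,0,0.5],0],[255,[0,0,0.5],0]]'|grep -E "eef|wrist"; python3 -m jog '[[255,[0,0,0.5],0],[255,[0,0,0.5],0],[255,[0,0,0.5],0]]'|grep -E "eef|wrist"; python3 -m jog '[[255,[0,0,0.5],0],[255,[0,0,0.5],0]]'|grep -E "eef|wrist"; python3 -m jog '[[255,[0,0,0.5],0],[255,[0,0,0.5],0]]'|grep -E "eef|wrist"
```

```text
eef_pos: [0.5843, 0.1524, 0.1112]
wrist_force: [2.8, -1.2, 3.2]
eef_pos: [0.5843, 0.1524, 0.1096]
wrist_force: [4.0, -0.6, 2.8]
eef_pos: [0.5842, 0.1523, 0.1087]
wrist_force: [3.4, 1.2, 3.2]
eef_pos: [0.5843, 0.1524, 0.1079]
wrist_force: [1.8, -0.3, 9.1]
```

```bash
python3 -m jog '[[255,[0,0,0.5],0]]'|grep -E "eef|wrist"; python3 -m jog '[[255,[0,0,0.4],0]]'|grep -E "eef|wrist"; python3 -m jog '[[255,[0,0,0],0],[255,[0,0,0],0]]'|grep -E "eef|wrist"
```

```text
eef_pos: [0.5844, 0.1524, 0.1079]
wrist_force: [2.0, 0.8, 12.4]
eef_pos: [0.5844, 0.1524, 0.1079]
wrist_force: [-0.1, -0.2, 15.5]
eef_pos: [0.5844, 0.1524, 0.1079]
wrist_force: [1.4, -0.6, 12.5]
```

```bash
python3 -m jog '[[255,[0,0,0.2],0],[255,[0,0,0.2],0],[255,[0,0,0.2],0],[255,[0,0,0],0]]'|grep -E "eef|wrist"; python3 -m jog '[[255,[0,0,0],0]]'|grep -E "eef|wrist"
```

```text
eef_pos: [0.5845, 0.1524, 0.1079]
wrist_force: [-0.9, 0.3, 16.7]
eef_pos: [0.5845, 0.1524, 0.1079]
wrist_force: [-0.8, -1.0, 16.0]
```

```bash
python3 -m jog '[[255,[0,0,0.2],0],[255,[0,0,0.1],0],[255,[0,0,0],0]]'|grep -E "eef|wrist"; python3 -m jog '[[255,[0,0,0],0]]'|grep -E "eef|wrist";python3 -m jog '[[255,[0,0,0],0],[255,[0,0,0],0]]'|grep -E "eef|wrist";  python3 -m jog '[[255,[0,0,0],0],[255,[0,0,0],0],[255,[0,0,0],0],[255,[0,0,0],0]]'|grep -E "eef|wrist"
```

```text
eef_pos: [0.5845, 0.1524, 0.1078]
wrist_force: [-0.6, 0.7, 18.8]
eef_pos: [0.5845, 0.1524, 0.1078]
wrist_force: [-0.5, 1.0, 18.8]
eef_pos: [0.5845, 0.1524, 0.1078]
wrist_force: [-1.8, 0.2, 19.1]
eef_pos: [0.5845, 0.1524, 0.1078]
wrist_force: [-0.2, -0.1, 19.5]
```

```bash
python3 -m jog '[[255,[0,0,-1],0],[255,[0,0,-2],0],[255,[0,0,-5],0],[255,[0,0,-28],0],[255,[0,0,-28],0]]'|grep -E "eef|wrist"; python3 -m jog '[[255,[5,-18,-2],0],[255,[8,-30,0],0],[255,[8,-31,0],0],[255,[8,-31,0],0],[255,[8,-31,0],0]]'|grep eef; python3 -m jog '[[255,[8,-31,0],0],[255,[8,-31,0],0],[255,[8,-31,0],0],[255,[8,-31,0],0],[255,[8,-31,0],0]]'|grep eef;python3 -m jog '[[255,[8,-31,0],0],[255,[8,-31,0],0],[255,[8,-30,0],0],[255,[8,-30,0],0],[255,[5,-18,0],0]]'|grep eef; python3 -m jog '[[255,[0,0,0],8],[255,[0,0,0],8],[255,[0,0,0],8],[255,[0,0,0],8],[255,[0,0,0],8]]'|grep eef; python3 -m jog '[[255,[0,0,0],2],[255,[0,0,0],0]]'
python3 - <<'E'
from h import *
brief(); print(togo(.491,-.282,.080))
s=cams.capture("scene"); t=cams.capture("top"); a=cv2.resize(s["color"][160:240,230:350],None,fx=5,fy=5,interpolation=2)
b=cv2.resize(s["color"][210:310,70:170],(400,400),interpolation=2); save({"color":np.vstack([a[:,:],np.zeros((0,600,3),np.uint8)])},"scene3.png")
for n in ["dark_stone","pale_stone"]: print(n,[quad(t,m["mask"],.04) for m in cams.masks_of(t,n)[:1]])
E
```

```text
eef_pos: [0.5829, 0.1523, 0.1692]
wrist_force: [0.3, -0.4, -3.8]
eef_pos: [0.553, 0.008, 0.1705]
eef_pos: [0.5211, -0.1486, 0.1705]
eef_pos: [0.4915, -0.2909, 0.1704]
eef_pos: [0.4925, -0.2886, 0.1708]
clock: 25.4
eef_pos: [0.4926, -0.2886, 0.171]
orientation: [3.142, -0.002, 2.461]
wrist_force: [-0.4, -0.2, -4.1]
width: 0.0233
grasp_force: 79.6
25.4 [ 492.6 -288.6  171. ] [ 1.8000e+02 -1.2000e-01  1.4101e+02] F [-0.4 -0.2 -4.1] M [-0.01 -0.02  0.  ] w 23.3 79.6 q [-0.68  0.32 -0.05  1.21  0.    0.  ]
[ 5.2  4.1 91. ]
dark_stone [[586.6, 110.1, 34.9, 32.5, 1.4]]
pale_stone [[583.4, 151.7, 39.5, 37.1, 1.5]]
```

View pics/scene3.png

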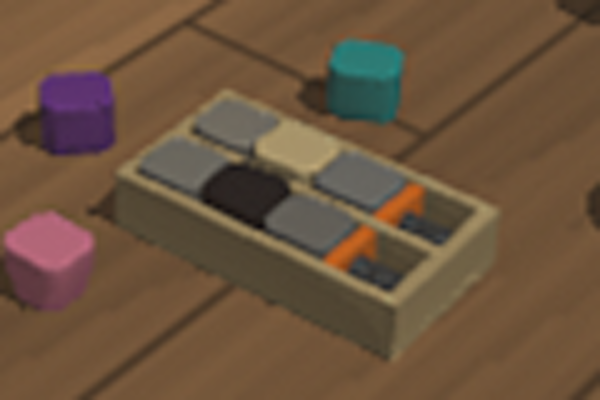

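Both stones, dark at (245,193) and pale at (300,147), are level with the greys beside them. Next I stand the tamper back on its pad.

```bash
python3 -m jog '[[255,[5,4,20],0],[255,[0,0,25],0],[255,[0,0,25],0],[255,[0,0,15],0],[255,[0,0,5],0]]'|grep -E "eef|wrist"; python3 -m jog '[[255,[0,0,1],0],[255,[0,0,1],0],[255,[0,0,1],0],[255,[0,0,0],0]]'|grep -E "eef|wrist"; python3 -m jog '[[255,[0,0,1],0],[255,[0,0,1],0],[255,[0,0,0],0]]'|grep -E "eef|wrist"
```

```text
eef_pos: [0.4911, -0.2821, 0.0801]
wrist_force: [-0.6, 0.7, -3.2]
eef_pos: [0.4922, -0.283, 0.0795]
wrist_force: [0.2, 0.3, -4.2]
eef_pos: [0.4919, -0.2827, 0.0768]
wrist_force: [0.8, -0.3, -3.9]
```

```bash
python3 -m jog '[[255,[0,0,0.5],0],[255,[0,0,0.5],0],[255,[0,0,0.5],0],[255,[0,0,0.5],0],[255,[0,0,0],0]]'|grep -E "eef|wrist"; python3 -m jog '[[255,[0,0,0.5],0],[255,[0,0,0.5],0]]'|grep -E "eef|wrist";python3 -m jog '[[255,[0,0,0.5],0],[255,[0,0,0],0]]'|grep -E "eef|wrist"
```

```text
eef_pos: [0.492, -0.2828, 0.0748]
wrist_force: [-0.8, 0.1, -3.2]
eef_pos: [0.492, -0.2828, 0.074]
wrist_force: [-1.7, 0.9, 2.9]
eef_pos: [0.492, -0.2828, 0.074]
wrist_force: [-1.2, 0.5, 5.0]
```

```bash
python3 -m jog '[[200,[0,0,0],0],[120,[0,0,0],0],[0,[0,0,0],0],[0,[0,0,0],0],[0,[0,0,0],0]]'|grep -E "eef|wrist|width"; python3 -m jog '[[0,[0,0,0],0],[0,[0,0,-10],0],[0,[0,0,-25],0],[0,[0,0,-35],0],[0,[0,0,-35],0]]'|grep -E "eef|wrist|width";  python3 -m jog '[[0,[0,0,-20],0],[0,[0,0,0],0],[0,[0,0,0],0]]'
python3 - <<'E'
from h import *
s=cams.capture("scene"); a=cv2.resize(s["color"],(560,420))
w=cams.capture("wrist")
for n,z in [("tamper_foot",.016),("pad",.006)]: print(n,[(m["p"],quad(w,m["mask"],z,True)) for m in cams.masks_of(w,n)[:2]])
save(s,"scene4.png",None,1.4)
E
```

```text
eef_pos: [0.492, -0.2828, 0.0733]
wrist_force: [0.4, -0.4, 0.5]
width: 0.0795
eef_pos: [0.4918, -0.2826, 0.1801]
wrist_force: [0.5, -0.6, 0.4]
width: 0.0851
clock: 29.0
eef_pos: [0.492, -0.2828, 0.1988]
orientation: [3.142, 0.001, 2.461]
wrist_force: [0.3, 0.7, -0.8]
width: 0.0855
grasp_force: 0.0
tamper_foot [(0.84, [476.6, -271.5, 37.4, 24.6, 51.0])]
pad [(0.71, [487.3, -276.5, 100.7, 102.3, 75.6])]
```

View pics/scene4.png

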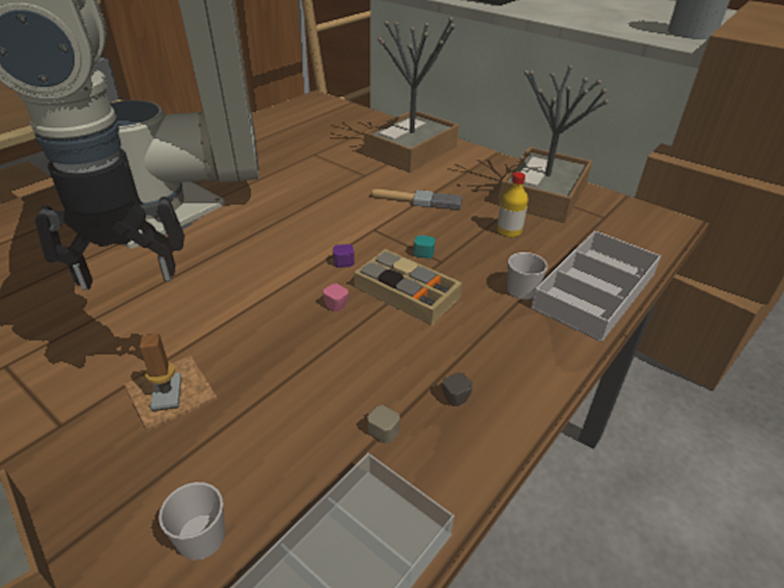

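The tamper stands upright on its pad at (160,375). The gripper is clear above it, and everything else is where it was.

```bash
python3 -c "
from plant import workorder
print(workorder.job_done())"
```

```text
the job is handed in; nothing more can be done
None
```

The dark stone and then the pale stone are tamped level, each finished with a push of about 22–23 N held for over half a second, the tamper stands upright on its cork pad, and the job was handed in at about 29 s.

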